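# Dispense a seed ball into the pot

## Robot

A 6-joint arm with a two-finger parallel gripper is mounted at the origin on the work surface. World frame = base frame: x ahead of the robot, y to its left, z up, the work surface at z = 0. Lengths are in m, angles in rad, forces in N, time in s.
With the tool pointing down it reaches from about 0.2 to 0.875 m from the base axis. Payload 3.4 kg.
Tool frame: the origin (TCP) lies at the very end of the fingers, on their centre line; the grasp point (between the pads) lies 19 mm behind it (arm.hold_point_z is the distance from the TCP to the grasp point, in m); z points along the fingers, y is the direction in which the jaws open and shut (so a half turn about z gives the same grasp; the last joint's range is limited). The gripper opens to 94 mm and grips with 3 to 60 N. Pads are 16 mm wide; open, the fingers measure 119 mm over their backs; the gripper's body (75 mm by 177 mm) begins 78 mm behind the grasp point.
Start: joints at [1.124, 0.276, 1.505, -0, 1.361, -0.121], TCP at [0.184, 0.545, 0.205] pointing down, gripper open.
Joint ranges: [-2.89, 2.89], [-0.75, 2.08], [0.22, 2.7], [-1.18, 4.32], [0.11, 2.71], [-2.7, 2.7]. Speed limits (rad/s): [2.57, 2.57, 3.14, 3.14, 3.14, 3.14].

## Interface

Orientations are given as a unit quaternion [x, y, z, w].
In Python, from workcell import arm, get_image, workorder gives the robot as it stands.
- The arm moves only by the tool move_arm, never from a script. Its argument "rows" is a list of rows, each an object with "delta_pos": the shift along the world's x, y, z in units of 25 mm (1.0 is 25 mm), a list of three; "yaw": the turn about the world's z in units of 6 degrees (1.0 is 6 degrees); "fingers": the finger opening in mm, from 0 to 94. A call has 1 to 12 rows; each row is the pose to reach, as a shift and turn from the pose commanded when the call began; what a row does not reach only later rows make up. A row lasts 1/10 s, in which the tool goes at most 50 mm and 8.59 degrees, less where a joint would pass 70% of its speed; a pose out of reach is approached as far as the arm can. A call with a gripper value outside its range is refused whole. The fingers move at their own pace and stop on an object; "force" is the grip in N (left out, the last holds). Time passes only in rows, so rows that repeat a pose let the fingers close. It gives the time, the measured TCP pose, the force and the opening at its end, in the units of the state.
- arm.sense(): the state, without advancing time (a new reading comes with each control period).
- get_image(name): name is "side" or "top"; returns a dict with "pixels" (400x640x3 uint8, red, green, blue), "K" (3x3 intrinsics, pixels), "extrinsics" (4x4, takes a point from world to camera coordinates). Camera axes: x right, y up, looking along -z (the intrinsics and any distortion apply to the point x, -y, -z); pixel columns grow to the right and rows downward; lengths in m; the calibration is good to about 2 mm. A picture is of the moment at which its call begins. There is no depth.
- workorder.hand_in(): hands the job in, once; it reports no verdict.
The state is a dict: "t": time; "joint_pos": joint angles; "qd": joint speeds; "joint_efforts": joint torques, N m; "position": TCP position; "tool_rot": TCP orientation; "force": force on the tool from outside, world axes, zero at the start; "moment": the same for the moment, N m; "opening": finger opening in m.
Only numpy, scipy, OpenCV 4.12 (cv2) and the standard library are available. Lean on these libraries where they do the work, as an engineer would, in place of code of your own. Each camera call takes 0.05 s, during which the arm holds its last target.

## Task

Turn the dispenser's wheel by the bar on its hub until the pocket with the seed ball sits over the drop hole and the ball falls into the tipping tray below, then press the tray's paddle down to tip the ball out into the terracotta pot and let the paddle come back up. Do not touch the ball itself; leave the pot standing where it is and everything else undisturbed.

Things in the scene. Friction and masses are not known exactly. Their poses are not given: they have to be found in the camera images.
- station: the dispenser's fixed wooden stand, on the corrugated sheet, whose top is 6 mm above the concrete (z = 0.006). Origin: on the wheel's axis, at the feet; z up. A 240 x 244 mm plywood deck on four corner legs, its top 225 mm above the origin, 8 mm thick. At the drop hole's edge of the deck (own -y) a 20 mm wide steel pointer stands 46 mm above the deck
- drop_hole (a point): centre of the round drop hole through the deck, at the deck's top: 74 mm wide, 78 mm from the wheel's axis, along the station's own -y
- wheel_grip (a point): centre of the wooden grip bar on the wheel's hub, on the wheel's axis, 297.5 mm above the station's origin. The bar is 75 mm long, 16 mm thick and 45 mm high (22.5 mm above and below this point), on a hub of 44 mm radius. It lies along the point's y axis; the point's -y points to the middle of the loaded pocket; the axes turn with the wheel
- pocket (a point): middle of the loaded pocket, at deck height, turning with the wheel. The wheel lies flat on the deck: 232 mm across, 47 mm high, six bottomless wedge pockets, vanes 60 degrees apart. It starts 0.7 to 3.8 rad anticlockwise (from above) of the drop hole, turns either way, has no stop in reach, stays put, takes 0.1 N m. The ball drops once pocket and hole are within about 10 mm
- ball_center (a point): centre of the dry clay seed ball, 60 mm in diameter, about 0.1 kg, lying loose in one pocket of the wheel, 78 mm from the axis; it stands 13 mm proud of the wheel
- tray (a joint): tip angle of the steel tipping tray that hangs under the drop hole: 0 = level at rest (floor sloping slightly inward, so that the ball stays), 0.65 = fully tipped, when the ball has rolled out over its open lip into the pot (it starts rolling at about 0.15). A spring holds it at 0 and brings it back when the paddle is let go; tipping takes 2 to 6 N at the paddle
- tray_hinge (a point): middle of the tray's hinge line, 140 mm above the station's origin and 36 mm from the wheel's axis on the drop hole side; the hinge line is the station's x axis. The tray turns about it, its lip and paddle going down
- paddle (a point): centre of the top face of the tray's press paddle, a flat black rubber plate 44 x 50 x 8 mm on an arm, beside the pot on the stand's own -x side. At rest it lies 207 mm above the station's origin, at its x = -88 mm, y = -192 mm, clear of deck and pot. Pressed down it swings in an arc of about 170 mm about the hinge, down by about 105 mm in all and up to 15 mm outward
- pot: the open terracotta pot that stands loose under the tray's lip, 126 mm wide at the rim, 80 mm high, wall 5 mm, about 0.35 kg. Origin: centre of its underside, z up; about 150 mm from the wheel's axis along the stand's -y
- mug_mid (a point): white ceramic mug, 80 mm wide, 90 mm high, to the right of the pot; middle of it. To be left alone
- spoon_mid (a point): stainless steel spoon, 155 mm long, lying in front of the stand; its middle. To be left alone
- torch_mid (a point): black torch, 170 mm long, lying to the right; its middle. To be left alone
- lockbox_mid (a point): green plastic padlock box, 110 x 80 x 64 mm, to the right; its middle. To be left alone
- pot_stack_mid (a point): stack of three small terracotta pots, 92 mm wide, 114 mm high, to the left; its middle. To be left alone
- trowel_mid (a point): hand trowel, 270 mm long, lying to the left; its middle. To be left alone
Things that resemble listed ones, but are neither listed nor needed, are in the scene too. Of the things that look like the part that bears ball_center, the larger one is meant.

How it is judged:
On the way:
1. the seed ball has dropped through the hole and lies in the tipping tray (z of ball_center in the frame of station between 0.14 and 0.205 m and x of ball_center in the frame of station between -0.045 and 0.045 m and y of ball_center in the frame of station between -0.125 and -0.04 m and value of joint tray below 0.15 rad), for 0.3 s.
At the end, for the whole second after the job is handed in: the ball lies down inside the pot (its centre under 60 mm above the pot's foot and within 30 mm of its axis), the pot stands upright, at rest and within 30 mm of where it stood, and the tray is back up (below 0.1 rad) (z of ball_center in the frame of pot between 0.02 and 0.06 m and horizontal distance between ball_center and pot below 0.03 m and angle between pot's own z axis and vertical below 0.1 rad and distance of pot from where it was at the start of the episode below 0.03 m and linear speed of pot below 0.03 m/s and value of joint tray below 0.1 rad); the robot touches nothing.
It fails at once if the robot touches the seed ball (over 0.5 N) (contact force between any of the fingers, the arm and ball above 0.5 N).
It fails at once if a bystander (mug, spoon, torch, padlock box, pot stack or trowel) is moved by more than 40 mm (distance of any of mug_mid, spoon_mid, torch_mid, lockbox_mid, pot_stack_mid, trowel_mid from where it was at the start of the episode above 0.04 m).
It also fails if it takes over 70 s, if anything falls off the work surface, if the arm or the gripper's body presses on something with over 40 N, if the wrist force passes 120 N, or if a joint passes its speed limit or range.

## Working session

There is one attempt and no reset: what is moved stays moved. The work goes in short steps, Python scripts to look and compute and a tool call to move; the robot and the scene stay as the last step left them, time stands still between calls to the robot, and variables do not carry over. Pictures are saved under pics/ and viewed, and the job is handed in when it is done.

Besides the shell and the picture viewer there is one more tool, called after "Request:" as a command line: name --argument value ..., lists and objects as JSON in quotes. move_arm: Moves the arm, as the interface text tells. Its arguments: {"type":"object","properties":{"rows":{"type":"array"},"force":{"type":"number"}},"required":["rows"]}

```bash
mkdir -p pics; ls
python3 - <<'E'
from workcell import arm,get_image
import cv2,numpy as np
for n in("side","top"):
    d=get_image(n); cv2.imwrite(f"pics/{n}0.png",d["pixels"][:,:,::-1]); np.savez(f"{n}0.npz",**{k:np.array(v) for k,v in d.items()}); print(n,d.keys(),np.round(d["K"],1),np.round(d["extrinsics"],3))
print(arm.sense(),arm.hold_point_z)
E
```

```text
pics
side dict_keys(['pixels', 'K', 'extrinsics']) [[430.7   0.  315.9]
 [  0.  430.7 203.4]
 [  0.    0.    1. ]] [[-0.889 -0.459  0.003  0.546]
 [ 0.354 -0.68   0.642 -0.271]
 [-0.292  0.571  0.767 -1.54 ]
 [ 0.     0.     0.     1.   ]]
top dict_keys(['pixels', 'K', 'extrinsics']) [[435.1   0.  322.7]
 [  0.  435.1 203.6]
 [  0.    0.    1. ]] [[-2.40e-02 -1.00e+00  1.00e-03  7.60e-02]
 [ 9.94e-01 -2.40e-02  1.10e-01 -5.70e-01]
 [-1.10e-01  3.00e-03  9.94e-01 -1.78e+00]
 [ 0.00e+00  0.00e+00  0.00e+00  1.00e+00]]
{'t': 0.1, 'joint_pos': array([ 1.12400875e+00,  2.76518145e-01,  1.50597623e+00,  1.01997553e-06,
        1.36071210e+00, -1.21001889e-01]), 'qd': array([ 0.00131545, -0.00144037, -0.00289376, -0.00154869,  0.00261274,
        0.00125977]), 'joint_efforts': array([ 1.42309906e-03, -4.05457735e+01, -2.37781531e+01,  7.04831514e-02,
        2.98552215e-02, -4.76458399e-05]), 'position': array([0.18381796, 0.5442969 , 0.20471109]), 'tool_rot': array([ 1.62173483e-01,  9.86761932e-01, -7.74471397e-04, -2.26491536e-04]), 'force': array([-0.63578251,  0.00659803,  0.17861108]), 'moment': array([-0.00767293,  0.06521506,  0.01095188]), 'opening': 0.09407884886191364} 0.0188
```

View pics/side0.png

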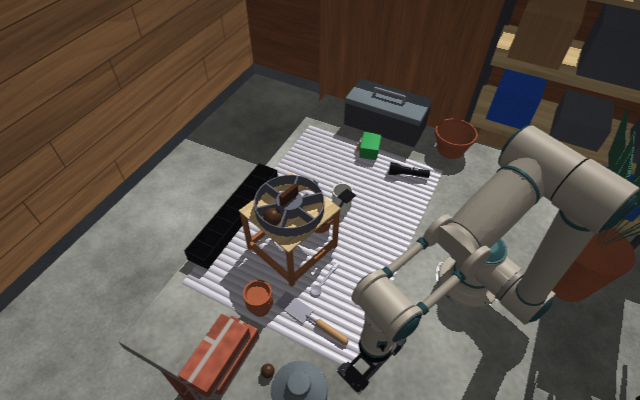

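View pics/top0.png

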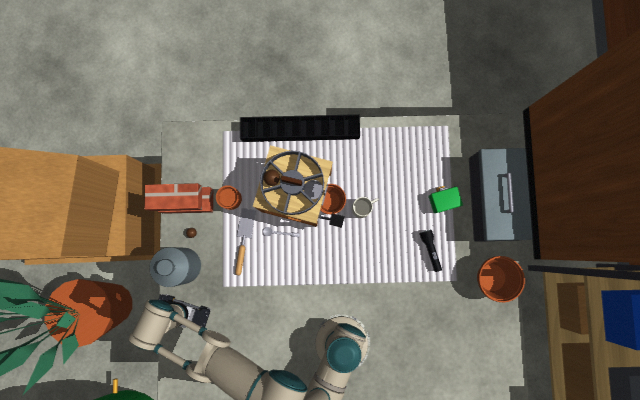

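The station is at about (292,185) in the top view. The pot is at (333,198), the paddle at (336,221) and the loaded ball at about (271,177). I'll zoom in for detail.

Run:
```python
import cv2
a=cv2.imread("pics/top0.png")[135:240,225:385]; cv2.imwrite("pics/topz.png",cv2.resize(a,None,fx=5,fy=5,interpolation=cv2.INTER_CUBIC))
a=cv2.imread("pics/side0.png")[160:285,220:370]; cv2.imwrite("pics/sidez.png",cv2.resize(a,None,fx=4.8,fy=4.8,interpolation=cv2.INTER_CUBIC))
```

```text
(no output)
```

View pics/topz.png

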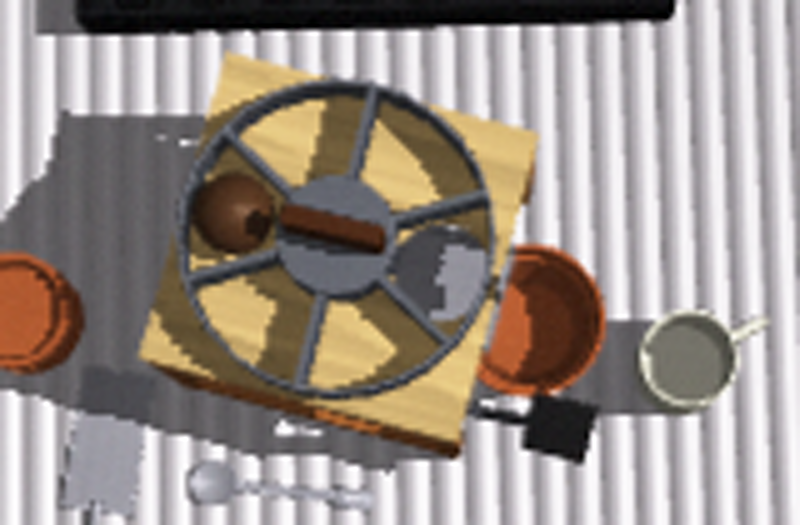

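View pics/sidez.png

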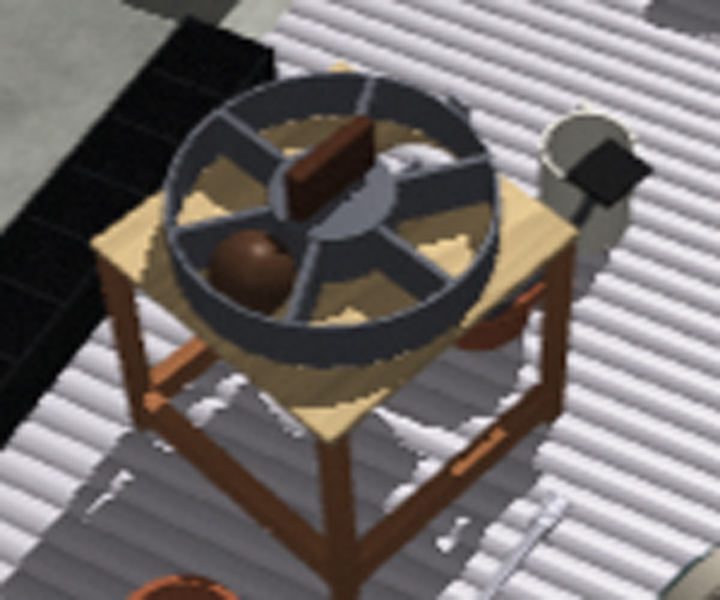

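```bash
cat > h.py <<'E'
import numpy as np,cv2
from scipy.optimize import least_squares
def load(n,s="0"): return dict(np.load(f"{n}{s}.npz"))
def ray(d,u,v):
    K,E=d["K"],d["extrinsics"]; R,t=E[:3,:3],E[:3,3]
    c=np.array([(u-K[0,2])/K[0,0],-(v-K[1,2])/K[1,1],-1.])
    return -R.T@t, R.T@c
def plane(d,u,v,z):
    o,r=ray(d,u,v); return o+r*(z-o[2])/r[2]
def proj(d,p):
    E=d["extrinsics"];K=d["K"];c=E[:3,:3]@p+E[:3,3]
    return np.array([K[0,0]*c[0]/-c[2]+K[0,2],K[1,1]*-c[1]/-c[2]+K[1,2]])
def tri(o1,r1,o2,r2):
    A=np.stack([r1,-r2],1);s=np.linalg.lstsq(A,o2-o1,rcond=None)[0]
    p,q=o1+r1*s[0],o2+r2*s[1];return (p+q)/2,np.linalg.norm(p-q)
E
python3 - <<'E'
from h import *
t=load("top");s=load("side")
Z=lambda u,v:((u+.5)/5-.5+225,(v+.5)/5-.5+135)
ZS=lambda u,v:((u+.5)/4.8-.5+220,(v+.5)/4.8-.5+160)
cs=[plane(t,*Z(*p),.231) for p in[(225,55),(537,132),(460,455),(140,358)]]
for c in cs: print("deck",c.round(4))
print("len",[round(np.linalg.norm(cs[i]-cs[i-1]),4) for i in range(4)], np.mean(cs,0))
# rim outer points, zoom coordinates
rim=np.array([plane(t,*Z(*p),.278)[:2] for p in[(180,240),(372,80),(495,240),(330,397),(228,122),(450,350),(486,190),(225,340)]])
f=least_squares(lambda q:np.hypot(*(rim-q[:2]).T)-q[2],[rim[:,0].mean(),rim[:,1].mean(),.116]); print("rim",f.x,f.fun.round(4))
for n,p in dict(bar1=(280,216),bar2=(384,240)).items(): print(n,plane(t,*Z(*p),.326))
print("ball",plane(t,*Z(232,213),.261))
print("hole",plane(t,*Z(438,272),.231))
print("paddle",plane(t,*Z(562,430),.213))
pp=[(533,392),(600,405),(585,464),(523,448)]
print("padc",[plane(t,*Z(*p),.213).round(4) for p in pp])
r1=ray(t,*Z(562,430));r2=ray(s,*ZS(607,173));print("paddle tri",tri(*r1,*r2))
r1=ray(t,*Z(232,213));r2=ray(s,*ZS(252,272));print("ball tri",tri(*r1,*r2))
print("pot rim",plane(t,*Z(535,320),.086))
print("mug",plane(t,*Z(687,357),.096))
E
```

```text
deck [0.7732 0.2565 0.231 ]
deck [0.7088 0.0238 0.231 ]
deck [0.4685 0.0869 0.231 ]
deck [0.5459 0.3218 0.231 ]
len [np.float64(0.2365), np.float64(0.2415), np.float64(0.2485), np.float64(0.2474)] [0.62409902 0.17224589 0.231     ]
rim [0.62682058 0.17077422 0.11460353] [-0.0004  0.002  -0.0012  0.003   0.0011  0.0019 -0.0028 -0.0035]
bar1 [0.63334374 0.20803675 0.326     ]
bar2 [0.61458602 0.13550306 0.326     ]
ball [0.64764848 0.24913683 0.261     ]
hole [0.60482801 0.10011711 0.231     ]
paddle [0.48633554 0.01064957 0.213     ]
padc [array([0.5153, 0.0315, 0.213 ]), array([ 0.5043, -0.0182,  0.213 ]), array([ 0.4606, -0.0058,  0.213 ]), array([0.4736, 0.0401, 0.213 ])]
paddle tri (array([0.48835473, 0.01093319, 0.20705775]), np.float64(0.003349563167610638))
ball tri (array([0.64637311, 0.2484264 , 0.26536402]), np.float64(0.0010821151694503646))
pot rim [0.58478174 0.02550109 0.086     ]
mug [ 0.5507499  -0.09535929  0.096     ]
```

Both views agree. The axis is at about (0.625, 0.1715) and the station yaw at about -16.1°. The paddle measures (0.486, 0.011) against (0.487, 0.012) from geometry. The loaded pocket bears 75.5° and the hole -106°, so I'll turn the wheel about 181° clockwise in two grips to stay within joint 6's range.

Request:
move_arm --rows '[{"delta_pos":[0,0,4],"yaw":0,"fingers":94},{"delta_pos":[0,0,8],"yaw":0,"fingers":94},{"delta_pos":[0,0,8],"yaw":0,"fingers":94},{"delta_pos":[0,0,8],"yaw":0,"fingers":94},{"delta_pos":[0,0,8],"yaw":0,"fingers":94},{"delta_pos":[17.64,-14.9,8],"yaw":-14.3,"fingers":94},{"delta_pos":[17.64,-14.9,8],"yaw":-14.3,"fingers":94},{"delta_pos":[17.64,-14.9,8],"yaw":-14.3,"fingers":94},{"delta_pos":[17.64,-14.9,8],"yaw":-14.3,"fingers":94},{"delta_pos":[17.64,-14.9,8],"yaw":-14.3,"fingers":94},{"delta_pos":[17.64,-14.9,8],"yaw":-14.3,"fingers":94},{"delta_pos":[17.64,-14.9,8],"yaw":-14.3,"fingers":94}]'

```text
t: 1.3
position: [0.4524, 0.3173, 0.4044]
tool_rot: [0.637, 0.771, -0.001, -0.0]
force: [0.4, 0.6, 0.3]
opening: 0.0939
```

Request:
move_arm --rows '[{"delta_pos":[6,-5,0],"yaw":-4,"fingers":94},{"delta_pos":[6,-5,0],"yaw":-4,"fingers":94},{"delta_pos":[6,-5,0],"yaw":-4,"fingers":94},{"delta_pos":[6,-5,0],"yaw":-4,"fingers":94},{"delta_pos":[6,-5,0],"yaw":-4,"fingers":94},{"delta_pos":[6,-5,0],"yaw":-4,"fingers":94},{"delta_pos":[6,-5,0],"yaw":-4,"fingers":94},{"delta_pos":[6,-5,0],"yaw":-4,"fingers":94}]'

```text
t: 2.1
position: [0.6003, 0.1951, 0.4059]
tool_rot: [0.781, 0.624, 0.0, -0.0]
force: [-0.5, -1.4, -0.2]
opening: 0.0944
```

```bash
cat >> h.py <<'E'
def ty(s):
    from scipy.spatial.transform import Rotation as R
    y=R.from_quat(s["tool_rot"]).as_matrix()[:,1]; return np.degrees(np.arctan2(y[1],y[0]))
E
python3 - <<'E'
from h import *
from workcell import arm
s=arm.sense(); print(s["t"],s["position"],ty(s),np.degrees(s["joint_pos"]).round(1))
E
```

```text
2.1 [0.60027789 0.19506035 0.40590975] -12.721624312196402 [ 11.7  19.2  53.9   0.  106.9  24.4]
```

Request:
move_arm --rows '[{"delta_pos":[1,-0.94,0],"yaw":-0.3,"fingers":60},{"delta_pos":[1,-0.94,0],"yaw":-0.3,"fingers":60},{"delta_pos":[1,-0.94,0],"yaw":-0.3,"fingers":60},{"delta_pos":[1,-0.94,-1.5],"yaw":-0.3,"fingers":60},{"delta_pos":[1,-0.94,-3],"yaw":-0.3,"fingers":60},{"delta_pos":[1,-0.94,-4.4],"yaw":-0.3,"fingers":60},{"delta_pos":[1,-0.94,-4.4],"yaw":-0.3,"fingers":60},{"delta_pos":[1,-0.94,-4.4],"yaw":-0.3,"fingers":60}]'

```text
t: 2.9
position: [0.6259, 0.1714, 0.2965]
tool_rot: [0.791, 0.612, 0.0, -0.0]
force: [-0.2, 0.2, 0.3]
opening: 0.0598
```

```bash
cat > pic.py <<'E'
import sys
from h import *
from workcell import arm,get_image
tag=sys.argv[1]
for n,(y0,y1,x0,x1) in dict(top=(135,240,225,385),side=(150,290,210,370)).items():
    d=get_image(n); np.savez(f"{n}{tag}.npz",**{k:np.array(v) for k,v in d.items()})
    a=cv2.resize(d["pixels"][y0:y1,x0:x1,::-1],None,fx=4,fy=4,interpolation=cv2.INTER_CUBIC)
    cv2.imwrite(f"pics/{n}{tag}.png",a)
s=arm.sense(); print(s["t"],s["position"],ty(s),np.degrees(s["joint_pos"]).round(1),s["force"].round(1))
E
python3 pic.py 1
```

```text
3.0 [0.62739343 0.17122877 0.29853065] -14.57867585673451 [ 9.1 20.5 66.4  0.  92.8 23.7] [ 0.4 -1.   0.4]
```

View pics/side1.png

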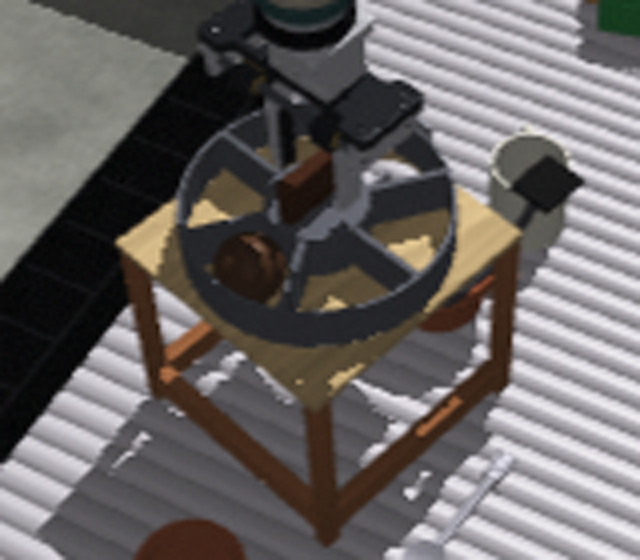

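View pics/top1.png

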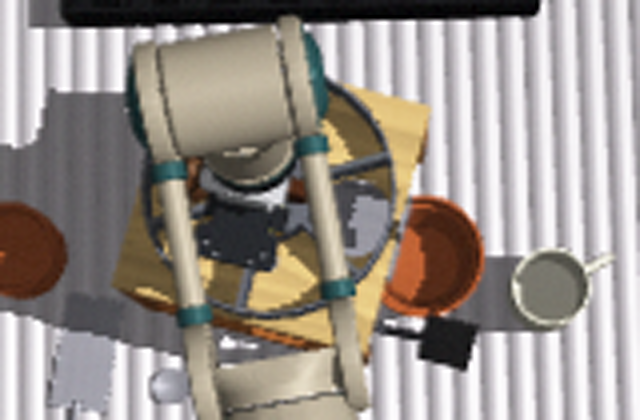

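The fingers straddle the bar (side picture, about (305,190)) and the ball is clear of them at (250,268). I'll close and turn clockwise.

Request:
move_arm --rows '[{"delta_pos":[0,0,0],"yaw":0,"fingers":0},{"delta_pos":[0,0,0],"yaw":0,"fingers":0},{"delta_pos":[0,0,0],"yaw":0,"fingers":0},{"delta_pos":[0,0,0],"yaw":0,"fingers":0},{"delta_pos":[0,0,0],"yaw":0,"fingers":0},{"delta_pos":[0,0,0],"yaw":0,"fingers":0}]' --force 15

```text
t: 3.6
position: [0.6262, 0.1704, 0.2954]
tool_rot: [0.791, 0.611, -0.0, -0.0]
force: [-0.5, 0.7, 4.0]
opening: 0.0157
```

Gripped at 15.7 mm, which matches the 16 mm bar. I'll turn at a moderate rate.

Request:
move_arm --rows '[{"delta_pos":[0,0,0],"yaw":-0.5,"fingers":0},{"delta_pos":[0,0,0],"yaw":-1.2,"fingers":0},{"delta_pos":[0,0,0],"yaw":-2,"fingers":0},{"delta_pos":[0,0,0],"yaw":-2.8,"fingers":0},{"delta_pos":[0,0,0],"yaw":-3.6,"fingers":0},{"delta_pos":[0,0,0],"yaw":-4.4,"fingers":0},{"delta_pos":[0,0,0],"yaw":-5.2,"fingers":0},{"delta_pos":[0,0,0],"yaw":-6,"fingers":0},{"delta_pos":[0,0,0],"yaw":-6.6,"fingers":0},{"delta_pos":[0,0,0],"yaw":-7,"fingers":0},{"delta_pos":[0,0,0],"yaw":-7,"fingers":0}]'

```text
t: 4.7
position: [0.625, 0.1713, 0.2954]
tool_rot: [0.958, 0.287, -0.001, -0.001]
force: [-3.9, 2.4, 0.3]
opening: 0.0159
```

```bash
python3 pic.py 2; python3 -c "
from workcell import arm;s=arm.sense();print(s['moment'].round(2))"
```

```text
4.8 [0.62496615 0.17130538 0.29541972] -56.54091842282059 [ 9.1 20.6 66.7  0.1 92.9 65.7] [-4.6  2.6  0.9]
[ 0.33  0.78 -0.04]
```

View pics/side2.png

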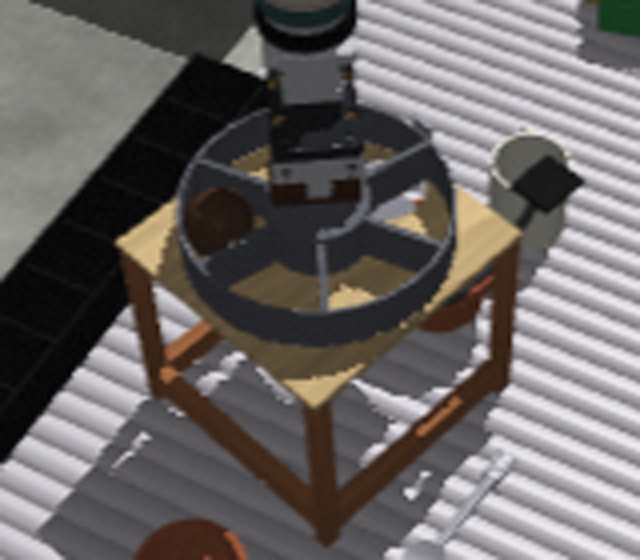

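The wheel turned 42° and the ball went with it, now at (215,222). I'll continue.

Request:
move_arm --rows '[{"delta_pos":[0,0,0],"yaw":-0.5,"fingers":0},{"delta_pos":[0,0,0],"yaw":-1.2,"fingers":0},{"delta_pos":[0,0,0],"yaw":-2,"fingers":0},{"delta_pos":[0,0,0],"yaw":-2.8,"fingers":0},{"delta_pos":[0,0,0],"yaw":-3.6,"fingers":0},{"delta_pos":[0,0,0],"yaw":-4.4,"fingers":0},{"delta_pos":[0,0,0],"yaw":-5.2,"fingers":0},{"delta_pos":[0,0,0],"yaw":-6,"fingers":0},{"delta_pos":[0,0,0],"yaw":-6.8,"fingers":0},{"delta_pos":[0,0,0],"yaw":-7.6,"fingers":0},{"delta_pos":[0,0,0],"yaw":-8,"fingers":0},{"delta_pos":[0,0,0],"yaw":-8,"fingers":0}]'

```text
t: 6.0
position: [0.6247, 0.1729, 0.2954]
tool_rot: [0.992, -0.126, -0.002, -0.002]
force: [-4.9, 5.7, 1.3]
opening: 0.0159
```

Request:
move_arm --rows '[{"delta_pos":[0,0,0],"yaw":0,"fingers":60},{"delta_pos":[0,0,0],"yaw":0,"fingers":60},{"delta_pos":[0,0,0],"yaw":0,"fingers":60},{"delta_pos":[0,0,0],"yaw":0,"fingers":60},{"delta_pos":[0,0,1],"yaw":0,"fingers":60},{"delta_pos":[0,0,2.4],"yaw":0,"fingers":60},{"delta_pos":[0,0,2.4],"yaw":0,"fingers":60},{"delta_pos":[0,0,2.4],"yaw":0,"fingers":60}]'

```text
t: 6.8
position: [0.6269, 0.1702, 0.3562]
tool_rot: [0.992, -0.127, 0.001, -0.0]
force: [0.1, -0.1, 0.1]
opening: 0.0603
```

```bash
python3 pic.py 3
```

```text
6.9 [0.62608721 0.17017003 0.35420602] -104.63733969092395 [  9.1  20.5  58.9  -0.  100.7 113.7] [ 0.  -0.5 -0. ]
```

View pics/side3.png

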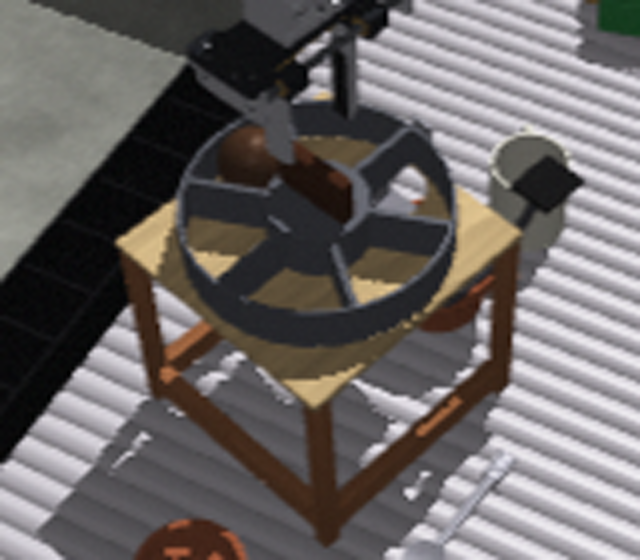

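Released and lifted clear of the bar; the ball is at (248,155). I'll turn the open gripper back by a half turn in two parts and regrip.

Request:
move_arm --rows '[{"delta_pos":[0,0,0],"yaw":1.4,"fingers":60},{"delta_pos":[0,0,0],"yaw":2.8,"fingers":60},{"delta_pos":[0,0,0],"yaw":4.2,"fingers":60},{"delta_pos":[0,0,0],"yaw":5.6,"fingers":60},{"delta_pos":[0,0,0],"yaw":7,"fingers":60},{"delta_pos":[0,0,0],"yaw":8.4,"fingers":60},{"delta_pos":[0,0,0],"yaw":9.8,"fingers":60},{"delta_pos":[0,0,0],"yaw":11.2,"fingers":60},{"delta_pos":[0,0,0],"yaw":12.6,"fingers":60},{"delta_pos":[0,0,0],"yaw":14,"fingers":60},{"delta_pos":[0,0,0],"yaw":15,"fingers":60}]'

```text
t: 8.0
position: [0.6259, 0.1702, 0.3536]
tool_rot: [0.79, 0.613, -0.001, -0.001]
force: [0.4, 0.6, -0.1]
opening: 0.06
```

Request:
move_arm --rows '[{"delta_pos":[0,0,0],"yaw":1.4,"fingers":60},{"delta_pos":[0,0,0],"yaw":2.8,"fingers":60},{"delta_pos":[0,0,0],"yaw":4.2,"fingers":60},{"delta_pos":[0,0,0],"yaw":5.6,"fingers":60},{"delta_pos":[0,0,0],"yaw":7,"fingers":60},{"delta_pos":[0,0,0],"yaw":8.4,"fingers":60},{"delta_pos":[0,0,0],"yaw":9.8,"fingers":60},{"delta_pos":[0,0,0],"yaw":11.2,"fingers":60},{"delta_pos":[0,0,0],"yaw":12.6,"fingers":60},{"delta_pos":[0,0,0],"yaw":14,"fingers":60},{"delta_pos":[0,0,0],"yaw":15,"fingers":60},{"delta_pos":[0,0,0],"yaw":15,"fingers":60}]'

```text
t: 9.2
position: [0.6259, 0.1703, 0.3538]
tool_rot: [0.127, 0.992, -0.0, -0.001]
force: [0.1, 0.4, 0.1]
opening: 0.06
```

```bash
python3 pic.py 4
```

```text
9.3 [0.62610949 0.17034781 0.35434569] 75.24341793361899 [  9.1  20.5  58.8   0.  100.7 -66.2] [ 0.1 -0.8 -0.7]
```

View pics/side4.png

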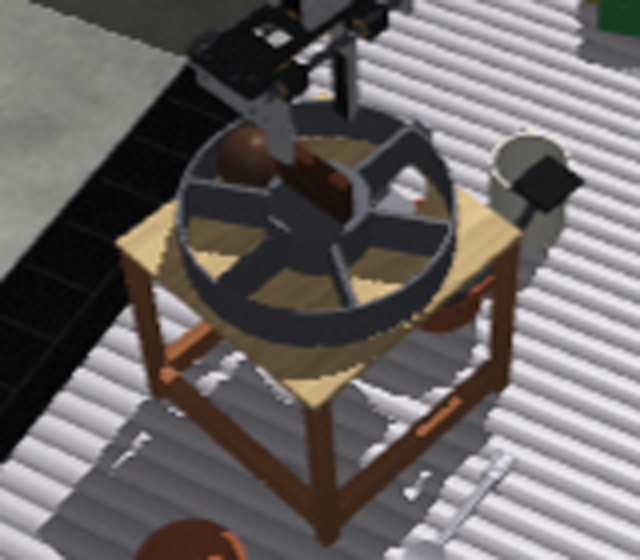

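Same alignment as before the half turn. Now I'll descend with a small centring shift and close.

Request:
move_arm --rows '[{"delta_pos":[-0.05,0.05,-1],"yaw":0,"fingers":60},{"delta_pos":[-0.05,0.05,-2],"yaw":0,"fingers":60},{"delta_pos":[-0.05,0.05,-2.35],"yaw":0,"fingers":60},{"delta_pos":[-0.05,0.05,-2.35],"yaw":0,"fingers":0},{"delta_pos":[-0.05,0.05,-2.35],"yaw":0,"fingers":0},{"delta_pos":[-0.05,0.05,-2.35],"yaw":0,"fingers":0},{"delta_pos":[-0.05,0.05,-2.35],"yaw":0,"fingers":0},{"delta_pos":[-0.05,0.05,-2.35],"yaw":0,"fingers":0},{"delta_pos":[-0.05,0.05,-2.35],"yaw":0,"fingers":0},{"delta_pos":[-0.05,0.05,-2.35],"yaw":0,"fingers":0}]'

```text
t: 10.3
position: [0.6256, 0.1727, 0.2973]
tool_rot: [0.127, 0.992, 0.001, 0.001]
force: [1.0, 2.7, 1.4]
opening: 0.0159
```

Request:
move_arm --rows '[{"delta_pos":[0,0,0],"yaw":-0.5,"fingers":0},{"delta_pos":[0,0,0],"yaw":-1.2,"fingers":0},{"delta_pos":[0,0,0],"yaw":-2,"fingers":0},{"delta_pos":[0,0,0],"yaw":-2.8,"fingers":0},{"delta_pos":[0,0,0],"yaw":-3.6,"fingers":0},{"delta_pos":[0,0,0],"yaw":-4.4,"fingers":0},{"delta_pos":[0,0,0],"yaw":-5.2,"fingers":0},{"delta_pos":[0,0,0],"yaw":-6,"fingers":0},{"delta_pos":[0,0,0],"yaw":-6.8,"fingers":0},{"delta_pos":[0,0,0],"yaw":-7.6,"fingers":0},{"delta_pos":[0,0,0],"yaw":-8,"fingers":0},{"delta_pos":[0,0,0],"yaw":-8,"fingers":0}]'

```text
t: 11.5
position: [0.6262, 0.1734, 0.2973]
tool_rot: [0.52, 0.854, 0.002, 0.0]
force: [2.6, 4.4, 2.0]
opening: 0.016
```

```bash
python3 pic.py 5
```

```text
11.6 [0.62623825 0.17338163 0.29726486] 27.41772393300686 [  9.3  20.5  66.5   0.2  92.7 -18.2] [3.1 4.3 1.5]
```

View pics/side5.png

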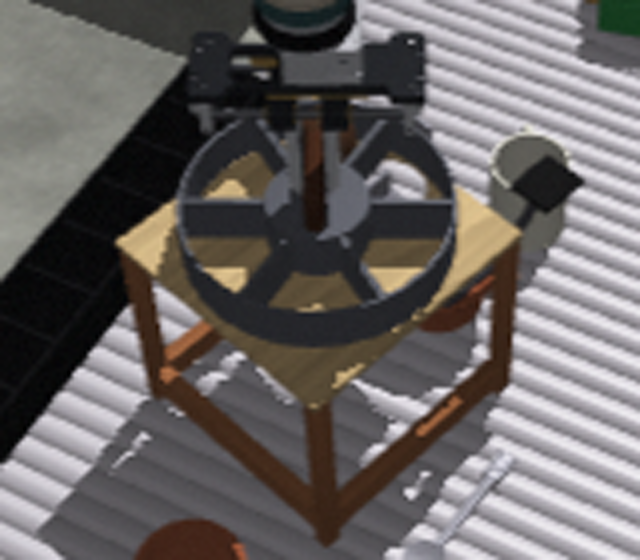

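Request:
move_arm --rows '[{"delta_pos":[0,0,0],"yaw":-0.6,"fingers":0},{"delta_pos":[0,0,0],"yaw":-1.4,"fingers":0},{"delta_pos":[0,0,0],"yaw":-2.2,"fingers":0},{"delta_pos":[0,0,0],"yaw":-3,"fingers":0},{"delta_pos":[0,0,0],"yaw":-3.8,"fingers":0},{"delta_pos":[0,0,0],"yaw":-4.6,"fingers":0},{"delta_pos":[0,0,0],"yaw":-5.4,"fingers":0},{"delta_pos":[0,0,0],"yaw":-6,"fingers":0},{"delta_pos":[0,0,0],"yaw":-6.5,"fingers":0},{"delta_pos":[0,0,0],"yaw":-7,"fingers":0},{"delta_pos":[0,0,0],"yaw":-7.25,"fingers":0},{"delta_pos":[0,0,0],"yaw":-7.25,"fingers":0}]'

```text
t: 12.8
position: [0.627, 0.1735, 0.2973]
tool_rot: [0.799, 0.601, 0.003, 0.0]
force: [3.7, 4.3, 0.9]
opening: 0.016
```

```bash
python3 pic.py 6
```

```text
12.9 [0.62703011 0.17343674 0.29728586] -16.09085855531752 [ 9.2 20.6 66.5  0.1 92.7 25.3] [3.8 5.  0.8]
```

View pics/side6.png

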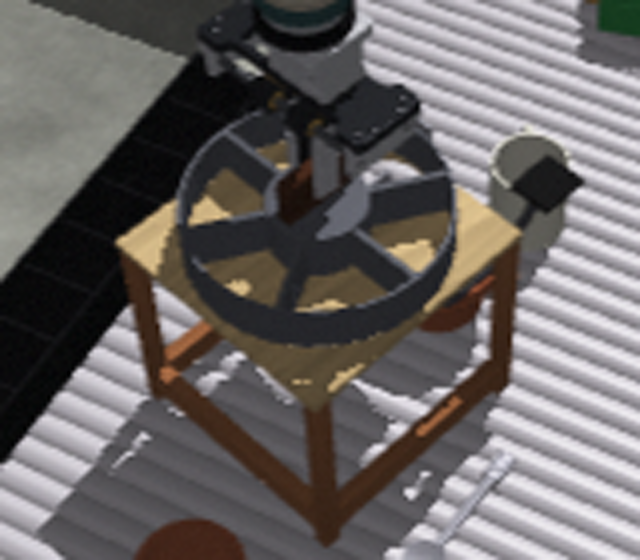

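View pics/top6.png

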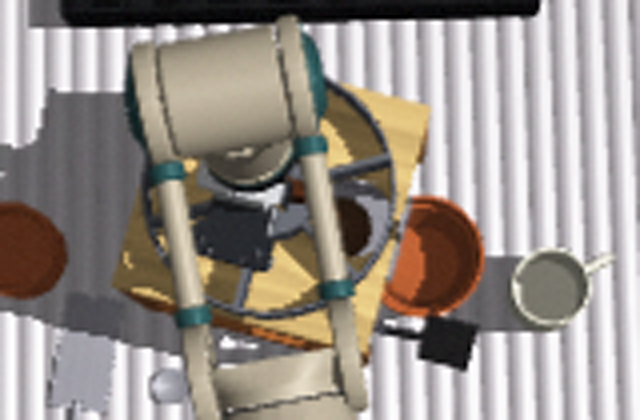

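The ball shows dark and low inside the hole (top picture, about (350,222)), so it has dropped. I'll release, lift clear and confirm.

Request:
move_arm --rows '[{"delta_pos":[0,0,0],"yaw":0,"fingers":60},{"delta_pos":[0,0,0],"yaw":0,"fingers":60},{"delta_pos":[0,0,0],"yaw":0,"fingers":60},{"delta_pos":[0,0,0],"yaw":0,"fingers":60},{"delta_pos":[0,0,1],"yaw":0,"fingers":60},{"delta_pos":[0,0,2.5],"yaw":0,"fingers":60},{"delta_pos":[0,0,4],"yaw":0,"fingers":60},{"delta_pos":[0,0,4.4],"yaw":0,"fingers":60},{"delta_pos":[-3,-3,4.4],"yaw":0,"fingers":0},{"delta_pos":[-5.5,-6.4,4.4],"yaw":0,"fingers":0},{"delta_pos":[-5.5,-6.4,4.4],"yaw":0,"fingers":0},{"delta_pos":[-5.5,-6.4,4.4],"yaw":0,"fingers":0}]'

```text
t: 14.1
position: [0.4929, 0.0191, 0.4054]
tool_rot: [0.799, 0.601, -0.001, -0.0]
force: [1.0, -1.3, 0.4]
opening: 0.0315
```

Request:
move_arm --rows '[{"delta_pos":[0,0,0],"yaw":0,"fingers":0},{"delta_pos":[0,0,0],"yaw":0,"fingers":0},{"delta_pos":[0,0,0],"yaw":0,"fingers":0},{"delta_pos":[0,0,0],"yaw":0,"fingers":0},{"delta_pos":[0,0,0],"yaw":0,"fingers":0}]'

```text
t: 14.6
position: [0.4955, 0.0211, 0.4061]
tool_rot: [0.799, 0.602, -0.0, -0.0]
force: [-0.7, 0.2, 0.2]
opening: 0.0004
```

```bash
python3 pic.py 7
```

```text
14.7 [0.49530999 0.02094595 0.40626857] -16.05384478936497 [ -5.6   6.1  71.2   0.  102.7  10.4] [-0.4  0.4  0.8]
```

View pics/side7.png

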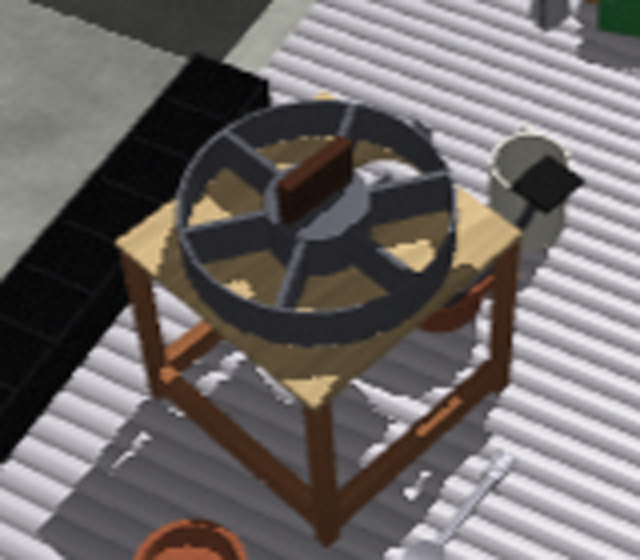

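View pics/top7.png

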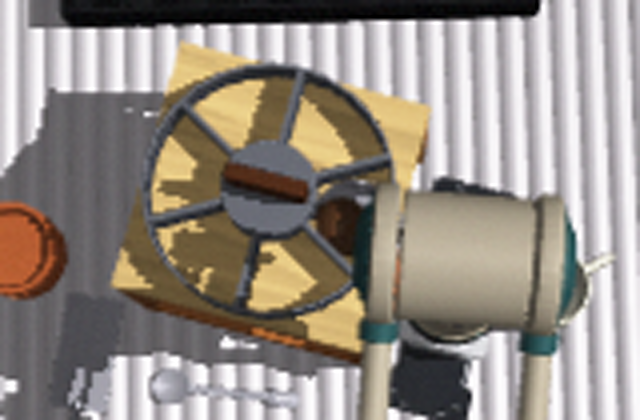

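The ball lies in the tray (top picture, (335,222)), nothing stands above the wheel, and the paddle is at rest. The gripper is shut, so I'll move over the paddle and down to just above it.

Request:
move_arm --rows '[{"delta_pos":[-0.33,-0.4,0],"yaw":0,"fingers":0},{"delta_pos":[-0.33,-0.4,-1.5],"yaw":0,"fingers":0},{"delta_pos":[-0.33,-0.4,-3],"yaw":0,"fingers":0},{"delta_pos":[-0.33,-0.4,-4.5],"yaw":0,"fingers":0},{"delta_pos":[-0.33,-0.4,-6],"yaw":0,"fingers":0},{"delta_pos":[-0.33,-0.4,-7],"yaw":0,"fingers":0},{"delta_pos":[-0.33,-0.4,-7],"yaw":0,"fingers":0},{"delta_pos":[-0.33,-0.4,-7],"yaw":0,"fingers":0}]'

```text
t: 15.5
position: [0.4866, 0.0099, 0.2324]
tool_rot: [0.799, 0.601, 0.0, 0.0]
force: [0.5, -0.1, 0.1]
opening: 0.0005
```

```bash
python3 pic.py 8
```

```text
15.6 [0.48772553 0.00994635 0.23366031] -16.132745346779153 [-7.   7.2 93.5 -0.  79.1  9.1] [ 0.3 -0.1  0.7]
```

View pics/side8.png

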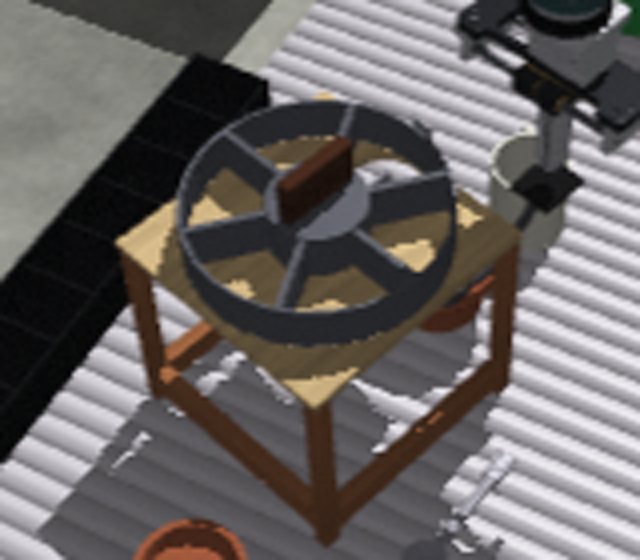

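The fingertip is above the paddle's middle at about (548,178). Pressing along its arc.

Request:
move_arm --rows '[{"delta_pos":[0,0,-0.5],"yaw":0,"fingers":0},{"delta_pos":[0,0,-0.9],"yaw":0,"fingers":0},{"delta_pos":[-0.04,-0.1,-1.3],"yaw":0,"fingers":0},{"delta_pos":[-0.06,-0.2,-1.7],"yaw":0,"fingers":0},{"delta_pos":[-0.09,-0.3,-2.1],"yaw":0,"fingers":0},{"delta_pos":[-0.1,-0.35,-2.5],"yaw":0,"fingers":0},{"delta_pos":[-0.12,-0.4,-2.9],"yaw":0,"fingers":0},{"delta_pos":[-0.14,-0.45,-3.3],"yaw":0,"fingers":0},{"delta_pos":[-0.14,-0.45,-3.7],"yaw":0,"fingers":0},{"delta_pos":[-0.14,-0.45,-4.1],"yaw":0,"fingers":0},{"delta_pos":[-0.12,-0.4,-4.4],"yaw":0,"fingers":0},{"delta_pos":[-0.1,-0.35,-4.7],"yaw":0,"fingers":0}]'

```text
t: 16.8
position: [0.4844, 0.0012, 0.1137]
tool_rot: [0.799, 0.601, 0.0, 0.001]
force: [0.7, -5.4, 4.2]
opening: 0.0004
```

```bash
python3 pic.py 9
```

```text
16.9 [0.48397983 0.00149586 0.1131306 ] -16.107811507887117 [ -8.   12.3 105.3  -0.   62.4   8.1] [ 0.2 -4.2  4. ]
```

View pics/side9.png

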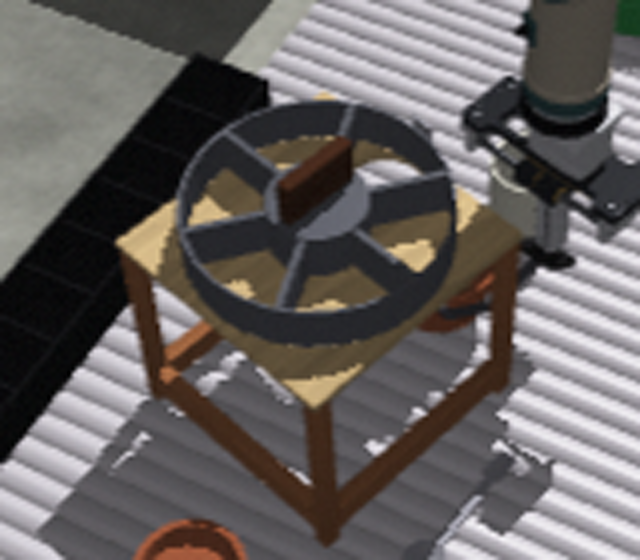

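View pics/top9.png

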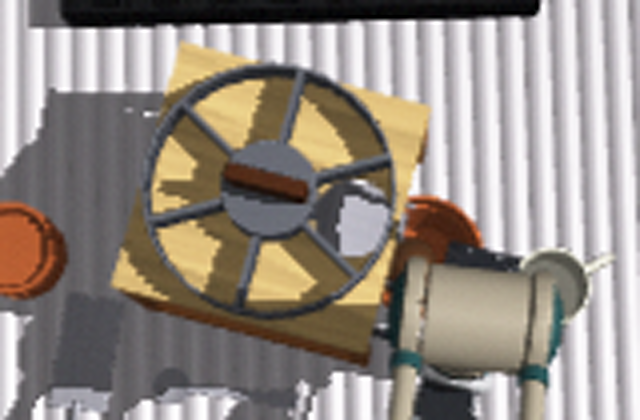

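The paddle is down at 4 N, and the ball has left the tray's spot under the hole (top picture, (355,222) now shows bare sheet). I'll hold briefly, a touch deeper, then let the paddle up slowly along its arc.

Request:
move_arm --rows '[{"delta_pos":[0,0,-0.15],"yaw":0,"fingers":0},{"delta_pos":[0,0,-0.15],"yaw":0,"fingers":0},{"delta_pos":[0,0,-0.15],"yaw":0,"fingers":0},{"delta_pos":[0,0,-0.15],"yaw":0,"fingers":0},{"delta_pos":[0,0,-0.15],"yaw":0,"fingers":0},{"delta_pos":[0,0,-0.15],"yaw":0,"fingers":0}]'

```text
t: 17.5
position: [0.4841, 0.0017, 0.1106]
tool_rot: [0.799, 0.601, 0.0, -0.0]
force: [1.0, -2.2, 4.4]
opening: 0.0004
```

Request:
move_arm --rows '[{"delta_pos":[0,0,0.5],"yaw":0,"fingers":0},{"delta_pos":[-0.03,-0.1,1],"yaw":0,"fingers":0},{"delta_pos":[-0.03,-0.1,1.5],"yaw":0,"fingers":0},{"delta_pos":[0,0,2],"yaw":0,"fingers":0},{"delta_pos":[0,0.1,2.5],"yaw":0,"fingers":0},{"delta_pos":[0.04,0.2,3],"yaw":0,"fingers":0},{"delta_pos":[0.1,0.3,3.5],"yaw":0,"fingers":0},{"delta_pos":[0.1,0.35,4],"yaw":0,"fingers":0},{"delta_pos":[0.1,0.35,4.5],"yaw":0,"fingers":0},{"delta_pos":[0.1,0.35,5.5],"yaw":0,"fingers":0},{"delta_pos":[0.1,0.35,7.5],"yaw":0,"fingers":0},{"delta_pos":[0.1,0.35,9.5],"yaw":0,"fingers":0}]'

```text
t: 18.7
position: [0.4847, 0.0112, 0.348]
tool_rot: [0.799, 0.601, -0.002, -0.002]
force: [1.2, -0.3, 0.2]
opening: 0.0007
```

Request:
move_arm --rows '[{"delta_pos":[-2,-2,2],"yaw":0,"fingers":0},{"delta_pos":[-4,-4,2],"yaw":0,"fingers":0},{"delta_pos":[-5,-6,2],"yaw":0,"fingers":0},{"delta_pos":[-5,-8,2],"yaw":0,"fingers":0},{"delta_pos":[-5,-8,2],"yaw":0,"fingers":0},{"delta_pos":[-5,-8,2],"yaw":0,"fingers":0},{"delta_pos":[-5,-8,2],"yaw":0,"fingers":0},{"delta_pos":[-5,-8,2],"yaw":0,"fingers":0}]'

```text
t: 19.5
position: [0.3615, -0.1884, 0.3975]
tool_rot: [0.799, 0.601, 0.0, -0.001]
force: [0.1, 0.4, 0.5]
opening: 0.0007
```

```bash
python3 pic.py 10
```

```text
19.6 [ 0.36187936 -0.18806672  0.39771471] -15.96848960550904 [-37.3  -2.1  80.9   0.  101.2 -21.3] [-0.3  1.4  0.7]
```

View pics/side10.png

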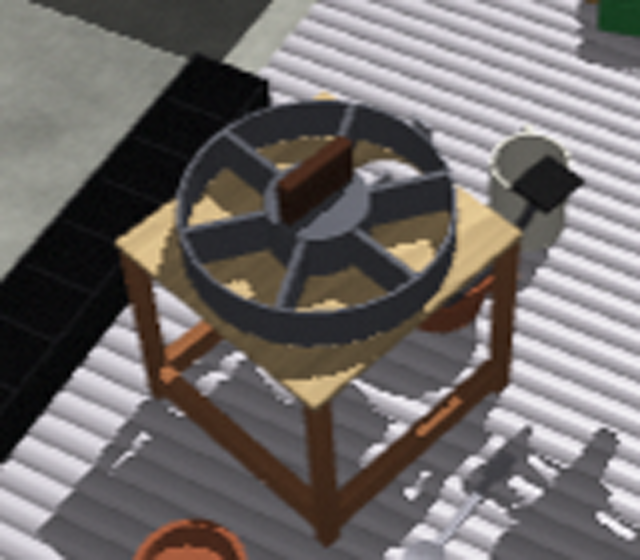

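View pics/top10.png

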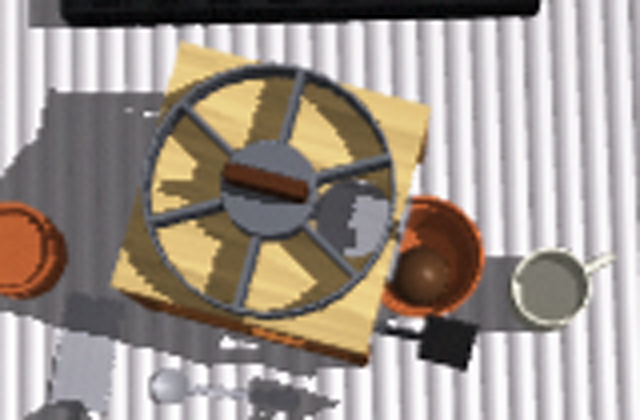

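The ball is in the pot (top picture, about (425,275)), the paddle is back up at (447,342), and the pot looks unmoved. I'll check the ball's offset from the pot's axis numerically.

```bash
python3 - <<'E'
from h import *
a=load("top","1");b=load("top","10")
def potmask(d):
    h=cv2.cvtColor(d["pixels"],cv2.COLOR_RGB2HSV); m=cv2.inRange(h,(4,150,60),(14,255,255)); m[:, :318]=0; m[:,350:]=0; m[:180]=0; m[217:]=0; return m
for n,d in(("start",load("top")),("now",b)):
    m=potmask(d); ys,xs=np.nonzero(m); print(n,xs.min(),xs.max(),ys.min(),ys.max(),m.sum()//255)
Z=lambda u,v:((u+.5)/4-.5+225,(v+.5)/4-.5+135)
print("rim c",plane(b,*Z(427,255),.086))
rim=np.array([plane(b,*Z(*p),.086)[:2] for p in[(484,257),(474,222),(450,201),(427,196),(470,297),(447,312),(420,314),(395,304)]])
f=least_squares(lambda q:np.hypot(*(rim-q[:2]).T)-q[2],[.58,.02,.063]);print("rim fit",f.x,f.fun.round(4))
for z in(.04,.05): 
    p=plane(b,*Z(426,275),z); print(z,p,np.hypot(*(p[:2]-f.x[:2])))
E
python3 - <<'E'
import cv2
a=cv2.imread("pics/top10.png")[180:380,360:500];cv2.imwrite("pics/potz.png",cv2.resize(a,None,fx=3,fy=3))
E
```

```text
start 320 345 184 213 516
now 320 345 184 213 448
rim c [0.58571928 0.026386   0.086     ]
rim fit [0.5854336  0.02715507 0.05991497] [-0.0015 -0.0008  0.0006  0.0007  0.0011  0.0012 -0.     -0.0013]
0.04 [0.57049102 0.02687593 0.04      ] 0.014945194129649179
0.05 [0.56938859 0.02710506 0.05      ] 0.016045088301900184
```

View pics/potz.png

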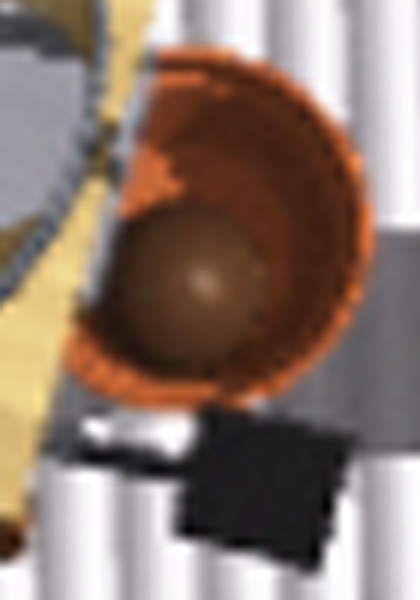

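The ball centre is about 15 mm off the pot's axis (limit 30), and the pot's mask extents are unchanged from the start. I'll let it settle for a second and look once more.

Request:
move_arm --rows '[{"delta_pos":[0,0,0],"yaw":0,"fingers":0},{"delta_pos":[0,0,0],"yaw":0,"fingers":0},{"delta_pos":[0,0,0],"yaw":0,"fingers":0},{"delta_pos":[0,0,0],"yaw":0,"fingers":0},{"delta_pos":[0,0,0],"yaw":0,"fingers":0},{"delta_pos":[0,0,0],"yaw":0,"fingers":0},{"delta_pos":[0,0,0],"yaw":0,"fingers":0},{"delta_pos":[0,0,0],"yaw":0,"fingers":0},{"delta_pos":[0,0,0],"yaw":0,"fingers":0},{"delta_pos":[0,0,0],"yaw":0,"fingers":0}]'

```text
t: 20.6
position: [0.3615, -0.1897, 0.398]
tool_rot: [0.799, 0.601, 0.0, 0.0]
force: [0.1, 0.6, 0.4]
opening: 0.0009
```

```bash
python3 pic.py 11
python3 - <<'E'
import cv2
a=cv2.imread("pics/top11.png")[180:380,360:500];cv2.imwrite("pics/potz2.png",cv2.resize(a,None,fx=3,fy=3))
from h import *
b=load("top","11"); a=load("top","10"); print(np.abs(b["pixels"].astype(int)-a["pixels"])[180:217,318:350].max())
d=load("top","11")
x=np.abs(d["pixels"].astype(int)-load("top")["pixels"]).max(2)>60
cv2.imwrite("pics/full11.png",d["pixels"][:,:,::-1])
E
```

```text
20.7 [ 0.36149496 -0.18973639  0.3980079 ] -16.132363843108518 [-37.5  -2.1  80.9   0.  101.2 -21.3] [-0.3  0.3  0.2]
10
```

View pics/full11.png

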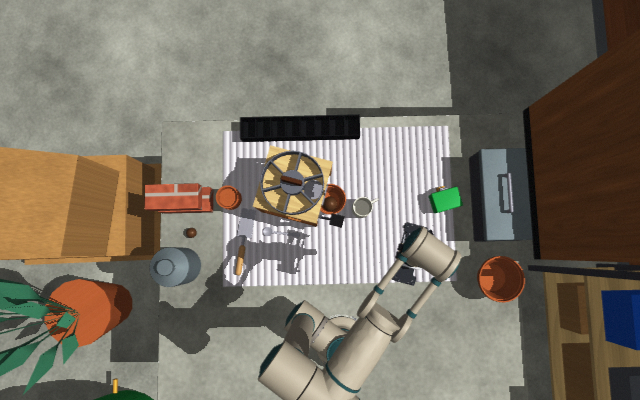

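The ball is at rest in the pot, with no change between the two pictures. The bystanders in view stand where they were, and the arm hangs clear at z ≈ 0.4. Handing in.

```bash
python3 -c "
from workcell import workorder
print(workorder.hand_in())"
```

```text
the job is handed in; nothing more can be done
None
```

The seed ball is in the terracotta pot and the job is handed in at about 21 s of the 70 s allowed; hand-in reports no verdict.

**What I did:** I gripped the hub bar and turned the wheel about 181° clockwise in two grips, re-gripping once because of joint 6's range. The ball dropped through the hole into the tray. I then pressed the paddle down about 100 mm with closed fingers at about 4–6 N, let it back up slowly and backed the arm off.

**Last checks:**
- **Ball:** it lies in the pot about 15 mm off the axis (limit 30 mm), and it did not move between two pictures 1 s apart. I did not measure its height in the pot.
- **Pot:** its outline in the top picture has the same limits as at the start.
- **Paddle:** it shows at its rest position in both views. The tray angle itself was not read.
- **Arm:** it was well clear of everything, at a height of about 0.4 m with no contact force.
- **Bystanders:** those in view looked unmoved. The torch was hidden behind the gripper in the last picture, but the arm never went near it.

No check failed. The ball lying in the tray was judged only from pictures. The grip showed a steady side load of about 5 N while turning, from a 1–2 mm offset from the wheel's axis.

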